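Change a cap sealer's infeed guides over to the small bottle and load the first one

ROBOT

A 7-joint arm with a two-finger parallel gripper is mounted at the origin on the work surface. World frame = base frame: x ahead of the robot, y to its left, z up, the work surface at z = 0. Lengths are in m, angles in rad, forces in N, time in s.
With the tool pointing down it reaches from about 0.4 to 0.85 m from the base axis. Payload 10.4 kg.
Tool frame: the origin (TCP) lies at the very end of the fingers, on their centre line; the grasp point (between the pads) lies 19 mm behind it; z points along the fingers, y is the line along which they close (so a half turn about z gives the same grasp; the last joint's range is limited). The gripper opens to 87 mm and grips with 3 to 60 N. Pads are 19 mm wide; open, the fingers measure 117 mm over their backs; the gripper's body (75 mm by 190 mm) begins 51 mm behind the grasp point.
Start: joints at [-1.205, 0.332, -0.065, 1.46, 0.022, 1.35, -0.088], TCP at [0.237, 0.578, 0.223] pointing down, gripper open.
Joint ranges: [-2.6, 2.6], [-0.5, 2.12], [-1.47, 1.34], [0.16, 2.42], [-1.27, 4.41], [0.06, 2.06], [-2.6, 2.6]. Speed limits (rad/s): [2.22, 2.22, 2.79, 2.79, 3.14, 3.14, 3.14].

INTERFACE

Orientations are given as a unit quaternion [x, y, z, w].
In Python, from bench import * gives the robot as it stands.
- The arm moves only by the tool carry_out, never from a script. Its argument "deltas" is a list of rows, each an object with "hand": the finger opening in mm, from 0 to 87; "dp": the shift along the tool's x, y, z each as a share of 250 mm, from -1 to 1, a list of three; "spin": the turn about the tool's z as a share of pi rad, from -1 to 1. In form: [{"hand": hand, "dp": [dx, dy, dz], "spin": spin}, ...]. A call has 1 to 20 rows; each row is the pose to reach, as a shift and turn from the pose commanded when the call began, along the tool's axes at that moment, turning the shorter way round; what a row does not reach only later rows make up. A row lasts 1/10 s, in which the tool goes at most 50 mm and 8.59 degrees, less where a joint would pass 70% of its speed; a pose out of reach is approached as far as the arm can. A call with a number of a shift or a turn outside -1 to 1 is refused whole. A call with a gripper value outside its range is refused whole. The fingers move at their own pace and stop on an object; "force" is the grip in N (left out, the last holds). Time passes only in rows, so rows that repeat a pose let the fingers close. It gives the time, the measured TCP pose, the force, the opening and the grip force at its end, in the units of the state.
- read_state(): the state, without advancing time (a new reading comes with each control period).
- camera(name): name is "scene" or "top" or "wrist"; returns the picture (384x512x3 uint8, red, green, blue); there is no depth.
- get_calibration(name): a dict with "fx", "fy", "cx", "cy" (pixels), "R" (3x3) and "t" (3): a world point X has camera coordinates R X + t; the wrist camera has in their place "mount" (4x4, takes a point from camera to tool coordinates, whose origin is the TCP and whose axes are the flange's). Camera axes: x right, y down, z forward; pixel columns grow to the right and rows downward; lengths in m; the calibration is good to about 2 mm. A picture is of the moment at which its call begins: read the wrist's pose just before it. get_calibration takes no time and is no camera call.
- close_job(): hands the job in; it is judged then, once.
The state is a dict: "time": time; "joint_positions": joint angles; "joint_vel": joint speeds; "joint_torque": joint torques, N m; "ee_pos": TCP position; "eef_rot": TCP orientation; "ft_force": force on the tool from outside, world axes, zero at the start; "torque": the same for the moment, N m; "width": finger opening in m; "grip_force": force on a finger pad.
Only numpy, scipy, OpenCV 4.12 (cv2) and the standard library are available. Lean on these libraries where they do the work, as an engineer would, in place of code of your own. Each camera call takes 0.05 s, during which the arm holds its last target. There are 200 camera calls.

TASK

Set the sealer's infeed for the small gold-label bottle: push the near guide carriage towards the belt until its spring plunger clicks home, and turn the black knob until the far guide's red pointer lines up with the green mark on the scale. Stand the gold-label bottle upright on the belt between the two guide rails without dropping it, and leave the big blue-label bottles undisturbed in the tray.

Things in the scene. Friction and masses are not known exactly. Their poses are not given: they have to be found in the camera images.
- sealer: the cream cap sealer with its conveyor, fixed on the table; origin on the table below belt_centre, axes alike. The sealing head and housing start 240 mm from the origin at -y (top 300 mm high, fittings 350 mm). Both guide rails are black bars 200 mm long along y, tops 124 mm above the table; with both guides set, their faces are 29 mm either side of the belt's centre line (58 mm apart)
- belt_centre (a point): point on top of the dark green belt (110 mm wide, standing still), on its centre line, midway along the guide rails, 80 mm above the table. x: across the belt, away from the robot, from the near to the far guide; y: along the belt to its open infeed end; z: up
- near_guide (a joint): travel (m) of the near guide carriage along its slide to +x of belt_centre: 0 fully back, plunger seated at 0.050, hard stop at 0.052. Friction about 1 N; within about 2 mm of the seat the plunger's ball snaps into its notch, pulls the carriage to 0.050 and holds it with about 10 N. Starts well back
- near_grip (a point): middle of the near carriage's orange upright grip, a cylinder 22 mm across that moves with it; its foot is 21 mm below and its top 15 mm above this point (150 mm above the table). Under it is the blue carriage block, 64 (x) by 50 mm (y), top 110 mm above the table; the rail's back is 43 mm from the grip's axis to +x. Axes as belt_centre
- knob_grip (a point): on the vertical axis of the black knob, 157 mm above the table, at the height to grip. Its grip bar is 52 mm long along this point's x axis, 14 mm thick along y, top 9 mm above this point; under the bar a disc of 52 mm diameter, its top 21 mm below this point. Below is a grey pinion box, top 126 mm above the table. The knob is 101 mm from belt_centre in +x
- far_guide (a joint): travel (m) of the far guide rail towards the belt (-x of belt_centre): 0 fully open, 0.030 when the red pointer is on the green mark, range 0 to 0.040. It moves only with the knob: 0.010 m per radian
- guide_knob (a joint): angle (rad) of the black knob, growing clockwise seen from above, range 0 to 4.0, 3.0 when the pointer is on the mark; clockwise closes the far guide. Friction about 0.08 N m; it stays where it is left
- pointer_tip (a point): tip of the red pointer on a rod of the far guide, lying over the white scale plate (plate top 110 mm above the table); moves along x of belt_centre with the far guide
- scale_mark (a point): the green mark, 3 mm wide, on the white scale plate; the pointer is on the mark when pointer_tip and scale_mark have the same x in belt_centre's axes
- small_bottle: the closed white bottle with the gold label, 98 mm high, body 52 mm in diameter up to 68 mm, ribbed white cap 42 mm in diameter on the top 20 mm; about 0.11 kg; origin at the centre of its underside, z up. Starts upright in the tray, 3 mm above the table
- big_bottle_a: white bottle with blue label from the last batch, 118 mm high, 68 mm in diameter, standing in the tray; origin at the centre of its underside. To be left alone
- big_bottle_b: another bottle like big_bottle_a, standing in the tray, to be left alone
- tray: shallow open steel tray, 270 mm (x) by 230 mm (y), rim 28 mm high, floor 3 mm thick, fixed on the table; origin at the centre of its underside. The three bottles stand in it, centres about 110 mm apart or more
Mind the look-alikes: they are no part of the job. What is shaped like the small_bottle but brown or purple is not meant.

How it is judged:
At the end, for the whole second after the job is handed in: Near guide in its detent (0.050 m, within 1.5 mm); red pointer within 1.5 mm of the green mark; gold-label bottle at rest, upright (0.06 rad) on the belt between the rails, within 6 mm of the belt's centre line and 90 mm of the rails' middle (value of joint near_guide between 0.0485 and 0.0515 m and x of pointer_tip in the frame of scale_mark between -0.0015 and 0.0015 m and x of small_bottle in the frame of belt_centre between -0.006 and 0.006 m and y of small_bottle in the frame of belt_centre between -0.09 and 0.09 m and z of small_bottle in the frame of belt_centre between -0.004 and 0.004 m and angle between small_bottle's own z axis and vertical below 0.06 rad and linear speed of small_bottle below 0.02 m/s); the robot touches nothing.
It fails at once if a big blue-label bottle is shifted by more than 20 mm or tipped (distance of any of big_bottle_a, big_bottle_b from where it was at the start of the episode above 0.02 m or angle between any of big_bottle_a, big_bottle_b's own z axis and vertical above 0.3 rad).
It fails at once if the gold-label bottle is let go more than 25 mm above the belt (z of small_bottle in the frame of belt_centre above 0.025 m and contact force between small_bottle and anything else below 0.02 N).
It also fails if it takes over 69 s, if anything falls off the work surface, if the arm or the gripper's body presses on something with over 40 N, if the wrist force passes 120 N, or if a joint passes its speed limit or range.

## Working session

There is one attempt and no reset: what is moved stays moved. The work goes in short steps, Python scripts to look and compute and a tool call to move; the robot and the scene stay as the last step left them, time stands still between calls to the robot, and variables do not carry over. Pictures are saved under pics/ and viewed, at most 10 in all, crops included, and the job is handed in when it is done.

Besides the shell and the picture viewer there is one more tool, called after "Emit:" as a command line: name --argument value ..., lists and objects as JSON in quotes. carry_out: Moves the arm, as the interface text tells. Its arguments: {"type":"object","properties":{"deltas":{"type":"array","items":{"type":"object","properties":{"hand":{"type":"number"},"dp":{"type":"array","items":{"type":"number","minimum":-1,"maximum":1}},"spin":{"type":"number","minimum":-1,"maximum":1}}}},"force":{"type":"number"}},"required":["deltas"]}

```bash
mkdir -p pics
cat > h.py <<'E'
from bench import *
import numpy as np, cv2
def snap(n,f):
    im=camera(n); cv2.imwrite('pics/'+f,cv2.cvtColor(im,cv2.COLOR_RGB2BGR)); return im
def ray(n,u,v,st=None):
    c=get_calibration(n)
    d=np.array([(u-c['cx'])/c['fx'],(v-c['cy'])/c['fy'],1.])
    if 'mount' in c:
        from scipy.spatial.transform import Rotation as Ro
        st=st or read_state(); M=np.array(c['mount']); R=Ro.from_quat(st['eef_rot']).as_matrix()
        return R@M[:3,3]+np.array(st['ee_pos']), R@M[:3,:3]@d
    R=np.array(c['R']);t=np.array(c['t']); return -R.T@t, R.T@d
def at(n,u,v,z,st=None):
    o,d=ray(n,u,v,st); return o+d*(z-o[2])/d[2]
def proj(n,X):
    c=get_calibration(n); p=np.array(c['R'])@X+np.array(c['t']); return c['fx']*p[0]/p[2]+c['cx'],c['fy']*p[1]/p[2]+c['cy']
E
python3 - <<'E'
from h import *
a=snap('scene','s1.png'); b=snap('top','t1.png')
np.save('s1.npy',a);np.save('t1.npy',b)
s=read_state();print(s['time'],s['ee_pos'],s['eef_rot'],s['width'])
for n in('scene','top'):print(n,ray(n,256,192), get_calibration(n)['fx'])
E
```

```text
0.1 [0.23681675 0.57803595 0.22186033] [ 1.93195649e-01  9.81160065e-01 -5.98832199e-04 -9.76247113e-05] 0.08680378720264019
scene (array([ 1.17444172, -0.10790323,  0.78082797]), array([-0.68112919,  0.29905655, -0.6685822 ])) 399.71345692947403
top (array([0.33548505, 0.17489719, 0.8659343 ]), array([ 0.21655891,  0.0245875 , -0.97606138])) 359.79098221912665
```

View pics/s1.png

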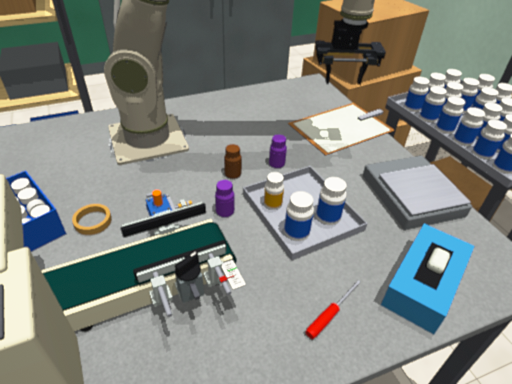

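View pics/t1.png

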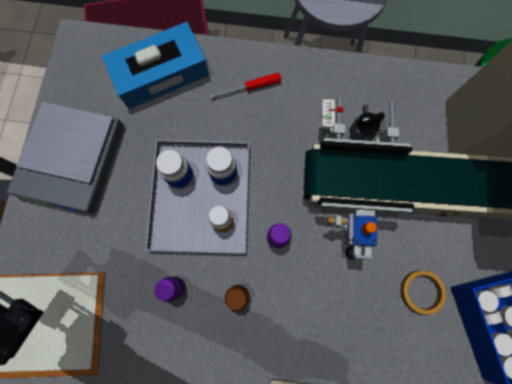

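Top view: the candidates are the gold-label bottle (221,218), brown (237,298), purple (280,235) and (170,289), and the big blue-label ones (172,165) and (221,165). I choose (221,218), which shows the gold label at (273,197) in the scene view. In the top view the orange grip is at (370,228), the knob at (369,122), and the scale plate with the red pointer at (332,111).

Run:
```python
from h import *
a=np.load('s1.npy');b=np.load('t1.npy')
def blobs(im,lo,hi,box,n):
    h=cv2.cvtColor(im,cv2.COLOR_RGB2HSV); m=cv2.inRange(h,np.array(lo),np.array(hi)); k=np.zeros_like(m); x0,y0,x1,y1=box; k[y0:y1,x0:x1]=m[y0:y1,x0:x1]
    N,l,s,c=cv2.connectedComponentsWithStats(k)
    for i in range(1,N):
        if s[i,4]>3: print(n,s[i],c[i].round(1))
    return k
blobs(b,(5,150,150),(18,255,255),(340,205,400,260),'grip')
blobs(b,(0,120,100),(4,255,255),(318,90,350,140),'red')
blobs(b,(40,80,60),(85,255,255),(318,90,345,140),'green')
blobs(b,(0,0,0),(179,255,60),(350,95,400,140),'knob')
k=blobs(b,(75,100,20),(95,255,110),(295,140,512,220),'belt')
print(cv2.minAreaRect(cv2.findNonZero(k)))
k=blobs(b,(0,0,170),(179,60,255),(205,200,240,235),'cap')
blobs(b,(0,0,170),(179,60,255),(150,140,240,185),'bigcap')
blobs(a,(15,100,100),(28,255,255),(255,170,295,215),'gold')
def big(im,box,f,sc):
    x0,y0,x1,y1=box; return cv2.resize(cv2.cvtColor(im[y0:y1,x0:x1],cv2.COLOR_RGB2BGR),None,fx=sc,fy=sc,interpolation=cv2.INTER_CUBIC)
c1=big(b,(295,90,425,270),0,3); c2=big(a,(110,165,310,315),0,2)
o=np.zeros((540,800,3),np.uint8); o[:c1.shape[0],:390]=c1; o[:300,395:795]=c2; 
c3=big(b,(200,195,245,240),0,5);o[305:530,395:620]=c3
cv2.imwrite('pics/c1.png',o)
```

```text
grip [366 223  10   9  73] [370.8 226.9]
red [336 107   7   5  24] [339.6 108.9]
knob [350 106  40  34 770] [367.6 126.6]
belt [ 305  150  184   56 7630] [397.2 178.2]
belt [483 161   6   1   6] [485.5 161. ]
((397.18939208984375, 177.0382843017578), (184.82009887695312, 45.238975524902344), 3.6592814922332764)
cap [209 205  19  19 282] [217.9 214.3]
bigcap [206 147  25  23 452] [218.2 158.2]
bigcap [157 150  24  23 448] [168.5 161.1]
gold [264 191  19  17 230] [273.  199.5]
```

View pics/c1.png

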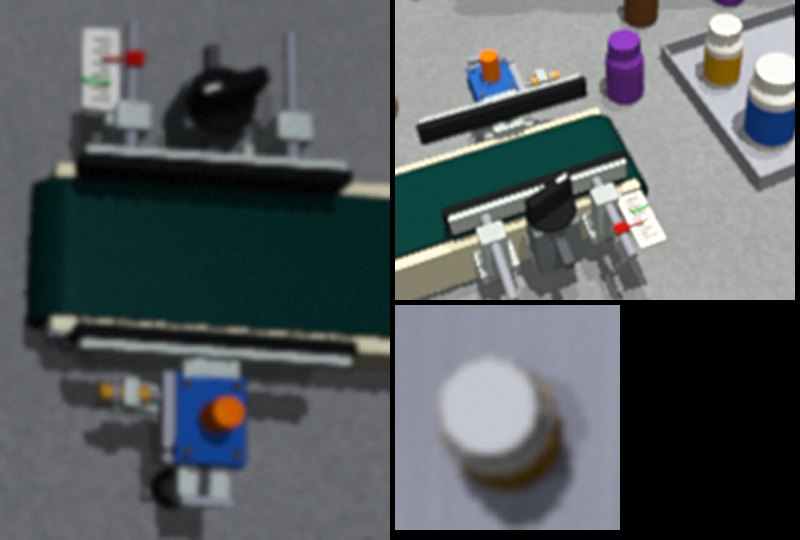

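The crop confirms it: gold label on the bottle beside the tray's centre. The orange grip, the knob with its oblique bar, the red pointer at crop (135,58) and the green mark at (97,80) are all clear.

Run:
```python
from h import *
a=np.load('s1.npy');b=np.load('t1.npy')
C=lambda u,v:(295+(u-1)/3,90+(v-1)/3)
P=lambda u,v,z:at('top',*C(u,v),z)[:3].round(4)
print('grip',at('top',370.8,226.9,.150))
for n,q in dict(nrL=(80,341),nrR=(355,357),frL=(88,149),frR=(350,167),nbL=(75,347),).items(): print(n,P(*q,.124))
print('belt edge',P(70,322,.08),P(360,341,.08))
print('knobbar', P(196,100,.166),P(266,76,.166),P(225,98,.166))
print('red',P(135,58,.112),'red tip',P(110,60,.112),'green',P(97,80,.110))
print('scale corners',P(84,28,.11),P(120,30,.11),P(117,107,.11),P(82,106,.11))
print('cap',at('top',217.9,214.3,.101))
print('big',at('top',218.2,158.2,.121),at('top',168.5,161.1,.121))
X=at('top',217.9,214.3,.101)-[0,0,.101-.035]; print('gold scene proj',proj('scene',X))
```

```text
grip [ 0.45267365 -0.04347868  0.15      ]
nrL [0.4934 0.0545 0.124 ]
nrR [ 0.5065 -0.1373  0.124 ]
frL [0.6363 0.0608 0.124 ]
frR [ 0.647 -0.13   0.124]
nbL [0.4887 0.0576 0.124 ]
belt edge [0.5161 0.0559 0.08  ] [ 0.5292 -0.1592  0.08  ]
knobbar [ 0.6652 -0.0045  0.166 ] [ 0.6896 -0.0523  0.166 ] [ 0.6693 -0.0246  0.166 ]
red [0.7188 0.0296 0.112 ] red tip [0.7148 0.0483 0.112 ] green [0.6981 0.0565 0.11  ]
scale corners [0.7397 0.0698 0.11  ] [0.7416 0.0423 0.11  ] [0.6782 0.0397 0.11  ] [0.6757 0.0659 0.11  ]
cap [0.44618335 0.26903101 0.101     ]
big [0.56480954 0.28445347 0.121     ] [0.54458453 0.38995517 0.121     ]
gold scene proj (np.float64(274.7960159116233), np.float64(195.54251761383105))
```

```bash
cat >> h.py <<'E'
from scipy.spatial.transform import Rotation as Ro
def go(x,y,z,ang=None):
    s=read_state(); R=Ro.from_quat(s['eef_rot']).as_matrix(); d=R.T@(np.array([x,y,z])-s['ee_pos'])/.25
    cur=np.degrees(np.arctan2(R[1,1],R[0,1])); sp=0 if ang is None else -(((ang-cur)+180)%360-180)/180
    print('go dp',d.round(4),'spin',round(sp,4),'cur',cur.round(2))
E
python3 -c "
from h import *
go(.47,.2,.222,93.7);go(.4527,-.0435,.222,93.7)"
```

```text
go dp [-1.4364e+00 -1.0457e+00  8.0000e-04] spin -0.1443 cur 67.72
go dp [-1.7416e+00 -1.9732e+00  1.9000e-03] spin -0.1443 cur 67.72
```

Emit:
carry_out --deltas '[{"hand": 60, "dp": [-0.98, -0.71, 0], "spin": -0.144}, {"hand": 60, "dp": [-0.98, -0.71, 0], "spin": -0.144}, {"hand": 60, "dp": [-0.98, -0.71, 0], "spin": -0.144}, {"hand": 60, "dp": [-0.98, -0.71, 0], "spin": -0.144}, {"hand": 60, "dp": [-0.98, -0.71, 0], "spin": -0.144}, {"hand": 60, "dp": [-0.98, -0.71, 0], "spin": -0.144}, {"hand": 60, "dp": [-0.98, -0.71, 0], "spin": -0.144}, {"hand": 60, "dp": [-0.98, -0.71, 0], "spin": -0.144}, {"hand": 60, "dp": [-0.98, -0.71, 0], "spin": -0.144}]'

```text
time: 1.0
ee_pos: [0.3955, 0.3224, 0.2224]
eef_rot: [-0.033, 0.999, 0.0, -0.0]
ft_force: [0.3, -0.0, -0.0]
width: 0.0599
grip_force: 0.0
```

```bash
python3 -c "
from h import *
go(.4527,-.0435,.200,93.7);go(.4527,.1,.200,93.7);print(read_state()['ee_pos'],read_state()['time'])"
```

```text
go dp [-0.1334 -1.4754  0.089 ] spin 0.0001 cur 93.73
go dp [-0.1707 -0.9026  0.0892] spin 0.0001 cur 93.73
[0.39546267 0.32239486 0.22239007] 1.0
```

Emit:
carry_out --deltas '[{"hand": 60, "dp": [-0.17, -0.9, 0.0], "spin": 0}, {"hand": 60, "dp": [-0.17, -0.9, 0.0], "spin": 0}, {"hand": 60, "dp": [-0.17, -0.9, 0.0], "spin": 0}, {"hand": 60, "dp": [-0.17, -0.9, 0.0], "spin": 0}, {"hand": 60, "dp": [-0.17, -0.9, 0.0], "spin": 0}, {"hand": 60, "dp": [-0.17, -0.9, 0.0], "spin": 0}]'

```text
time: 1.6
ee_pos: [0.4537, 0.0969, 0.2226]
eef_rot: [-0.03, 1.0, -0.0, 0.0]
ft_force: [1.0, 1.5, -0.3]
width: 0.06
grip_force: 0.0
```

```bash
python3 -c "
from h import *
go(.4527,-.0435,.200,93.7)
st=read_state();im=snap('wrist','w1.png');np.save('w1.npy',im)
h=cv2.cvtColor(im,cv2.COLOR_RGB2HSV);m=cv2.inRange(h,(3,170,140),(16,255,255));N,l,s,c=cv2.connectedComponentsWithStats(m)
for i in range(1,N):
  if s[i,4]>60: print(s[i],c[i],at('wrist',*c[i],.15,st))
"
```

```text
go dp [ 0.0378 -0.5604  0.0908] spin -0.0015 cur 93.44
[ 72 176  35  21 158] [ 94.         186.05063291] [ 0.44723263 -0.02847507  0.15      ]
```

View pics/w1.png

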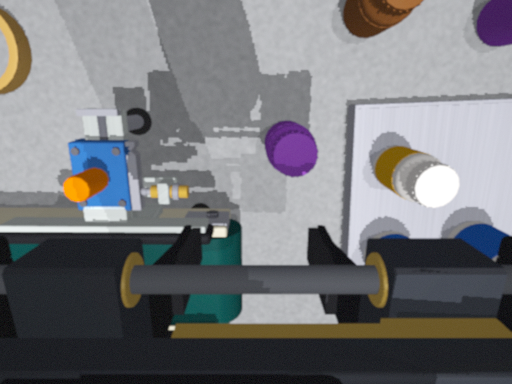

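Wrist view: the orange grip's top is at about (77,188), the gold bottle's cap at (437,186).

```bash
python3 -c "
from h import *
st=read_state()
for p,z in [((77,188),.15),((437,186),.101),((75,186),.15)]: print(at('wrist',*p,z,st))"
```

```text
[ 0.4493716  -0.03905476  0.15      ]
[0.44193559 0.26899206 0.101     ]
[ 0.44785064 -0.04043904  0.15      ]
```

Emit:
carry_out --deltas '[{"hand": 60, "dp": [0.044, -0.556, 0.05], "spin": 0}, {"hand": 60, "dp": [0.044, -0.556, 0.05], "spin": 0}, {"hand": 60, "dp": [0.044, -0.556, 0.05], "spin": 0}, {"hand": 60, "dp": [0.044, -0.556, 0.05], "spin": 0}, {"hand": 60, "dp": [0.044, -0.556, 0.2], "spin": 0}, {"hand": 60, "dp": [0.044, -0.556, 0.3], "spin": 0}, {"hand": 60, "dp": [0.044, -0.556, 0.4], "spin": 0}, {"hand": 60, "dp": [0.044, -0.556, 0.404], "spin": 0}, {"hand": 60, "dp": [0.044, -0.556, 0.404], "spin": 0}, {"hand": 60, "dp": [0.044, -0.556, 0.404], "spin": 0}]'

```text
time: 2.65
ee_pos: [0.4519, -0.039, 0.1228]
eef_rot: [-0.033, 0.999, 0.0, 0.001]
ft_force: [-0.9, -0.1, 0.4]
width: 0.0599
grip_force: 0.0
```

```bash
python3 -c "
from h import *
go(.5,-.04,.121);snap('scene','s2.png')"
```

```text
go dp [-0.1916 -0.0166  0.0076] spin 0 cur 93.73
```

Emit:
carry_out --force 12 --deltas '[{"hand": 0, "dp": [0, 0, 0], "spin": 0}, {"hand": 0, "dp": [0, 0, 0], "spin": 0}, {"hand": 0, "dp": [0, 0, 0], "spin": 0}, {"hand": 0, "dp": [0, 0, 0], "spin": 0}, {"hand": 0, "dp": [0, 0, 0], "spin": 0}, {"hand": 0, "dp": [0, 0, 0], "spin": 0}]'

```text
time: 3.3
ee_pos: [0.4511, -0.0433, 0.1216]
eef_rot: [-0.031, 1.0, -0.002, 0.0]
ft_force: [1.6, -8.6, -2.2]
width: 0.0213
grip_force: 12.0
```

Emit:
carry_out --deltas '[{"hand": 0, "dp": [-0.04, -0.016, 0], "spin": 0}, {"hand": 0, "dp": [-0.08, -0.016, 0], "spin": 0}, {"hand": 0, "dp": [-0.12, -0.016, 0], "spin": 0}, {"hand": 0, "dp": [-0.12, -0.016, 0], "spin": 0}, {"hand": 0, "dp": [-0.12, -0.016, 0], "spin": 0}]'

```text
time: 3.8
ee_pos: [0.4817, -0.0418, 0.1216]
eef_rot: [-0.032, 0.999, 0.0, 0.001]
ft_force: [2.4, 2.6, -2.7]
width: 0.0213
grip_force: 12.0
```

Emit:
carry_out --deltas '[{"hand": 0, "dp": [-0.008, 0, 0], "spin": 0}, {"hand": 0, "dp": [-0.016, 0, 0], "spin": 0}, {"hand": 0, "dp": [-0.016, 0, 0], "spin": 0}]'

```text
time: 4.1
ee_pos: [0.4851, -0.0416, 0.1215]
eef_rot: [-0.032, 0.999, 0.0, 0.0]
ft_force: [-0.7, 1.9, -0.6]
width: 0.0214
grip_force: 12.0
```

Emit:
carry_out --deltas '[{"hand": 0, "dp": [-0.008, 0, 0], "spin": 0}, {"hand": 0, "dp": [-0.008, 0, 0], "spin": 0}]'

```text
time: 4.3
ee_pos: [0.4877, -0.0414, 0.1216]
eef_rot: [-0.032, 0.999, 0.0, 0.001]
ft_force: [3.8, 3.9, -2.8]
width: 0.0213
grip_force: 12.0
```

Emit:
carry_out --deltas '[{"hand": 0, "dp": [-0.008, 0, 0], "spin": 0}, {"hand": 0, "dp": [-0.008, 0, 0], "spin": 0}]'

```text
time: 4.5
ee_pos: [0.49, -0.0413, 0.1216]
eef_rot: [-0.032, 0.999, 0.0, 0.001]
ft_force: [5.8, 3.4, -4.9]
width: 0.0216
grip_force: 12.0
```

Emit:
carry_out --deltas '[{"hand": 0, "dp": [-0.008, 0, 0], "spin": 0}, {"hand": 0, "dp": [-0.008, 0, 0], "spin": 0}]'

```text
time: 4.7
ee_pos: [0.4906, -0.0413, 0.1215]
eef_rot: [-0.032, 0.999, 0.0, -0.001]
ft_force: [-2.9, 3.6, 2.9]
width: 0.0215
grip_force: 12.0
```

Emit:
carry_out --deltas '[{"hand": 0, "dp": [-0.006, 0, 0], "spin": 0}, {"hand": 0, "dp": [-0.006, 0, 0], "spin": 0}]'

```text
time: 4.9
ee_pos: [0.491, -0.0413, 0.1214]
eef_rot: [-0.032, 0.999, 0.0, -0.002]
ft_force: [-9.4, 3.8, 8.9]
width: 0.0211
grip_force: 12.0
```

Emit:
carry_out --deltas '[{"hand": 0, "dp": [0.01, 0, 0], "spin": 0}, {"hand": 0, "dp": [0.01, 0, 0], "spin": 0}]'

```text
time: 5.1
ee_pos: [0.4903, -0.0413, 0.1215]
eef_rot: [-0.032, 0.999, 0.0, 0.0]
ft_force: [2.1, 3.3, -1.1]
width: 0.0218
grip_force: 12.0
```

Emit:
carry_out --deltas '[{"hand": 50, "dp": [0, 0, 0], "spin": 0}, {"hand": 50, "dp": [0, 0, 0], "spin": 0}, {"hand": 50, "dp": [0, 0, 0], "spin": 0}, {"hand": 60, "dp": [0, 0, -0.2], "spin": 0}, {"hand": 60, "dp": [0, 0, -0.4], "spin": 0}, {"hand": 60, "dp": [-0.3, 0.1, -0.55], "spin": 0}, {"hand": 60, "dp": [-0.5, 0.15, -0.55], "spin": 0}, {"hand": 60, "dp": [-0.7, 0.2, -0.55], "spin": 0}, {"hand": 60, "dp": [-0.84, 0.2, -0.55], "spin": 0}, {"hand": 60, "dp": [-0.84, 0.2, -0.55], "spin": 0}, {"hand": 60, "dp": [-0.84, 0.2, -0.55], "spin": 0}]'

```text
time: 6.2
ee_pos: [0.6982, 0.0224, 0.2567]
eef_rot: [-0.032, 0.999, -0.001, -0.001]
ft_force: [-1.1, 0.1, -0.3]
width: 0.0598
grip_force: 0.0
```

```bash
python3 -c "
from h import *
st=read_state();print(st['ee_pos']);np.save('st2.npy',st,allow_pickle=True);im=snap('wrist','w2.png');t=camera('top');np.save('w2.npy',im);np.save('t2.npy',t)
h=cv2.cvtColor(t,cv2.COLOR_RGB2HSV);m=cv2.inRange(h,(5,150,150),(18,255,255))[205:260,340:400];print(np.argwhere(m).mean(0)+[205,340])
"
```

```text
[0.69823871 0.02244536 0.25670342]
[nan nan]<string>:4: RuntimeWarning: Mean of empty slice.
  ret = um.true_divide(
```

View pics/w2.png

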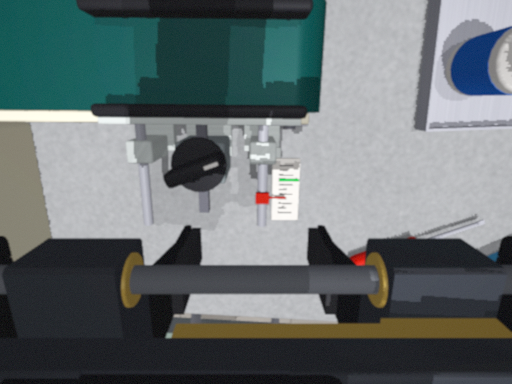

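Clear view: the knob disc is centred near (199,164), its bar runs (166,181)–(223,159), the red pointer line is at row ≈198 and the green mark at (289,180). The near and far rails are at rows ≈8 and ≈110.

```bash
cat > pm.py <<'E'
from h import *
def pointer(im,st):
    h=cv2.cvtColor(im,cv2.COLOR_RGB2HSV)
    g=np.argwhere(cv2.inRange(h,(45,100,80),(75,255,255))[140:235,262:310])[:,::-1].mean(0)+[262,140]
    r=np.argwhere(cv2.inRange(h,(0,90,90),(6,255,255))[140:235,274:310])[:,::-1].mean(0)+[274,140]
    b=np.argwhere(cv2.inRange(h,(0,120,90),(6,255,255))[140:235,240:275])[:,::-1].mean(0)+[240,140]
    G=at('wrist',*g,.110,st);Rr=at('wrist',*r,.112,st);B=at('wrist',*b,.112,st);ex=np.array([np.cos(.065),np.sin(.065),0])
    print('green',g,G.round(4),'red',r,Rr.round(4),'block',b,B.round(4),'dx mm',((Rr-G)@ex*1e3).round(2))
E
python3 -c "
from pm import *
st=np.load('st2.npy',allow_pickle=True).item();im=np.load('w2.npy')
pointer(im,st)
A=lambda u,v,z:at('wrist',u,v,z,st).round(4)
m=(im.max(2)<60).astype(np.uint8)
x=np.zeros_like(m);x[135:205,155:232]=m[135:205,155:232];N,l,s,c=cv2.connectedComponentsWithStats(x);print(s[1:],c[1:].round(1))
print('bar',A(167,181,.166),A(222,160,.166));print('disc',A(199,165,.136))
print('rails',A(80,8,.124),A(312,8,.124),A(93,110,.124),A(307,110,.124))
print('far face',A(94,105,.124),A(306,105,.124),'near face',A(80,16,.124),A(312,18,.124))
q=im[125:215,150:310];cv2.imwrite('pics/c2.png',cv2.resize(q[:,:,::-1],None,fx=4.5,fy=4.5,interpolation=cv2.INTER_CUBIC))"
```

```text
green [288.5 179.5] [0.6952 0.0558 0.11  ] red [279.64285714 197.21428571] [0.7139 0.0483 0.112 ] block [262.21126761 197.67605634] [0.7155 0.0306 0.112 ] dx mm 18.14
[[ 164  137   63   54 2078]
 [ 205  179    1    1    1]
 [ 202  180    1    1    1]
 [ 205  186    1    1    1]
 [ 206  188    1    2    2]] [[194.5 162.1]
 [205.  179. ]
 [202.  180. ]
 [205.  186. ]
 [206.  188.5]]
bar [ 0.6894 -0.0516  0.166 ] [ 0.6689 -0.0068  0.166 ]
disc [ 0.6806 -0.0304  0.136 ]
rails [ 0.5564 -0.1334  0.124 ] [0.5441 0.0595 0.124 ] [ 0.6386 -0.1292  0.124 ] [0.6261 0.0646 0.124 ]
far face [ 0.6342 -0.128   0.124 ] [0.6218 0.0632 0.124 ] near face [ 0.5625 -0.134   0.124 ] [0.5515 0.0604 0.124 ]
```

View pics/c2.png

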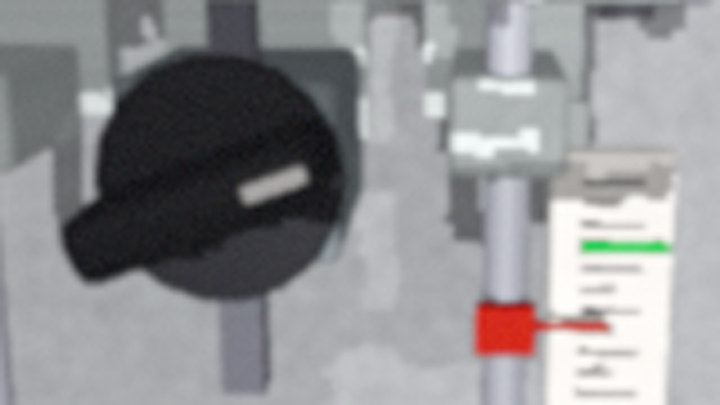

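```bash
python3 -c "
from h import *
go(.679,-.030,.20,25.3);go(.679,-.030,.143,25.3)"
```

```text
go dp [ 0.0816 -0.1988  0.2332] spin 0.3794 cur 93.6
go dp [ 0.0813 -0.1985  0.4612] spin 0.3794 cur 93.6
```

Emit:
carry_out --deltas '[{"hand": 45, "dp": [0.082, -0.199, 0], "spin": 0.38}, {"hand": 45, "dp": [0.082, -0.199, 0.1], "spin": 0.38}, {"hand": 45, "dp": [0.082, -0.199, 0.2], "spin": 0.38}, {"hand": 45, "dp": [0.082, -0.199, 0.2], "spin": 0.38}, {"hand": 45, "dp": [0.082, -0.199, 0.2], "spin": 0.38}, {"hand": 45, "dp": [0.082, -0.199, 0.2], "spin": 0.38}, {"hand": 45, "dp": [0.082, -0.199, 0.2], "spin": 0.38}, {"hand": 45, "dp": [0.082, -0.199, 0.2], "spin": 0.38}, {"hand": 45, "dp": [0.082, -0.199, 0.2], "spin": 0.38}, {"hand": 45, "dp": [0.082, -0.199, 0.3], "spin": 0.38}, {"hand": 45, "dp": [0.082, -0.199, 0.38], "spin": 0.38}, {"hand": 45, "dp": [0.082, -0.199, 0.46], "spin": 0.38}, {"hand": 45, "dp": [0.082, -0.199, 0.46], "spin": 0.38}, {"hand": 45, "dp": [0.082, -0.199, 0.46], "spin": 0.38}]'

```text
time: 7.7
ee_pos: [0.6789, -0.0295, 0.1449]
eef_rot: [0.535, 0.845, 0.0, 0.0]
ft_force: [0.2, 0.9, 0.9]
width: 0.0448
grip_force: 0.0
```

Emit:
carry_out --force 20 --deltas '[{"hand": 0, "dp": [0, 0, 0], "spin": 0}, {"hand": 0, "dp": [0, 0, 0], "spin": 0}, {"hand": 0, "dp": [0, 0, 0], "spin": 0}, {"hand": 0, "dp": [0, 0, 0], "spin": 0}, {"hand": 0, "dp": [0, 0, 0], "spin": 0}]'

```text
time: 8.2
ee_pos: [0.6803, -0.0285, 0.1444]
eef_rot: [0.535, 0.845, 0.001, 0.001]
ft_force: [4.0, -2.4, -4.3]
width: 0.0142
grip_force: 20.0
```

Emit:
carry_out --deltas '[{"hand": 0, "dp": [0, 0, 0], "spin": 0.04}, {"hand": 0, "dp": [0, 0, 0], "spin": 0.08}, {"hand": 0, "dp": [0, 0, 0], "spin": 0.12}, {"hand": 0, "dp": [0, 0, 0], "spin": 0.16}, {"hand": 0, "dp": [0, 0, 0], "spin": 0.2}]'

```text
time: 8.7
ee_pos: [0.6816, -0.0284, 0.1445]
eef_rot: [0.771, 0.636, 0.002, 0.002]
ft_force: [14.0, -0.1, -6.6]
width: 0.014
grip_force: 20.0
```

```bash
python3 -c "
from h import *
go(.679,-.03,.144,-76.7);print(read_state()['torque'])"
```

```text
go dp [-0.0084 -0.0092  0.0018] spin 0.3652 cur -10.96
[ 0.01249892 -2.93881873  0.13394535]
```

Emit:
carry_out --deltas '[{"hand": 0, "dp": [0.002, 0.014, 0], "spin": 0.04}, {"hand": 0, "dp": [0.002, 0.014, 0], "spin": 0.08}, {"hand": 0, "dp": [0.002, 0.014, 0], "spin": 0.12}, {"hand": 0, "dp": [0.002, 0.014, 0], "spin": 0.16}, {"hand": 0, "dp": [0.002, 0.014, 0], "spin": 0.2}, {"hand": 0, "dp": [0.002, 0.014, 0], "spin": 0.24}, {"hand": 0, "dp": [0.002, 0.014, 0], "spin": 0.28}, {"hand": 0, "dp": [0.002, 0.014, 0], "spin": 0.32}, {"hand": 0, "dp": [0.002, 0.014, 0], "spin": 0.345}, {"hand": 0, "dp": [0.002, 0.014, 0], "spin": 0.345}, {"hand": 0, "dp": [0.002, 0.014, 0], "spin": 0.345}]'

```text
time: 9.8
ee_pos: [0.6836, -0.0299, 0.1444]
eef_rot: [0.989, 0.15, 0.001, 0.001]
ft_force: [5.4, -1.8, -0.2]
width: 0.0138
grip_force: 20.0
```

Emit:
carry_out --deltas '[{"hand": 40, "dp": [0, 0, 0], "spin": 0}, {"hand": 40, "dp": [0, 0, 0], "spin": 0}, {"hand": 40, "dp": [0, 0, -0.1], "spin": 0}, {"hand": 40, "dp": [0, 0, -0.3], "spin": 0}, {"hand": 40, "dp": [0, 0, -0.45], "spin": 0}, {"hand": 40, "dp": [0, 0, -0.45], "spin": 0}, {"hand": 40, "dp": [0, 0, -0.45], "spin": 0}]'

```text
time: 10.5
ee_pos: [0.6828, -0.0294, 0.2569]
eef_rot: [0.989, 0.149, 0.0, -0.0]
ft_force: [-0.7, -0.6, -1.2]
width: 0.0398
grip_force: 0.0
```

```bash
python3 -c "
from h import *
go(.698,.0224,.2567,93.6);print(read_state()['joint_positions'])"
```

```text
go dp [ 0.1192 -0.1799  0.0012] spin -0.9246 cur -72.82
[-0.6629633   0.64296122  1.06605071  1.27295746 -0.55394727  1.52789725
 -0.94122552]
```

Emit:
carry_out --deltas '[{"hand": 40, "dp": [0.119, -0.18, 0], "spin": -0.925}, {"hand": 40, "dp": [0.119, -0.18, 0], "spin": -0.925}, {"hand": 40, "dp": [0.119, -0.18, 0], "spin": -0.925}, {"hand": 40, "dp": [0.119, -0.18, 0], "spin": -0.925}, {"hand": 40, "dp": [0.119, -0.18, 0], "spin": -0.925}, {"hand": 40, "dp": [0.119, -0.18, 0], "spin": -0.925}, {"hand": 40, "dp": [0.119, -0.18, 0], "spin": -0.925}, {"hand": 40, "dp": [0.119, -0.18, 0], "spin": -0.925}, {"hand": 40, "dp": [0.119, -0.18, 0], "spin": -0.925}, {"hand": 40, "dp": [0.119, -0.18, 0], "spin": -0.925}, {"hand": 40, "dp": [0.119, -0.18, 0], "spin": -0.925}, {"hand": 40, "dp": [0.119, -0.18, 0], "spin": -0.925}, {"hand": 40, "dp": [0.119, -0.18, 0], "spin": -0.925}, {"hand": 40, "dp": [0.119, -0.18, 0], "spin": -0.925}, {"hand": 40, "dp": [0.119, -0.18, 0], "spin": -0.925}, {"hand": 40, "dp": [0.119, -0.18, 0], "spin": -0.925}, {"hand": 40, "dp": [0.119, -0.18, 0], "spin": -0.925}, {"hand": 40, "dp": [0.119, -0.18, 0], "spin": -0.925}, {"hand": 40, "dp": [0.119, -0.18, 0], "spin": -0.925}, {"hand": 40, "dp": [0.119, -0.18, 0], "spin": -0.925}]'

```text
time: 12.5
ee_pos: [0.6971, 0.0229, 0.2544]
eef_rot: [-0.035, 0.999, 0.0, -0.002]
ft_force: [0.1, -0.0, -0.1]
width: 0.0405
grip_force: 0.0
```

Emit:
carry_out --deltas '[{"hand": 40, "dp": [0, 0, 0], "spin": 0}, {"hand": 40, "dp": [0, 0, 0], "spin": 0}]'

```text
time: 12.7
ee_pos: [0.6974, 0.0227, 0.2552]
eef_rot: [-0.031, 1.0, 0.0, -0.001]
ft_force: [-0.5, 0.5, -0.3]
width: 0.0401
grip_force: 0.0
```

```bash
python3 -c "
from pm import *
st=read_state();im=camera('wrist');np.save('w3.npy',im);go(.6835,-.03,.144,-72.8)
pointer(im,st)
q=im[125:215,150:310];cv2.imwrite('pics/c3.png',cv2.resize(q[:,:,::-1],None,fx=4.5,fy=4.5,interpolation=cv2.INTER_CUBIC))"
```

```text
go dp [ 0.0683 -0.2068  0.4462] spin 0.9242 cur 93.56
green [289.53333333 180.4       ] [0.695  0.0573 0.11  ] red [279. 182.] [0.6968 0.0467 0.112 ] block [262.39041096 182.56164384] [0.6984 0.0301 0.112 ] dx mm 1.11
```

View pics/c3.png

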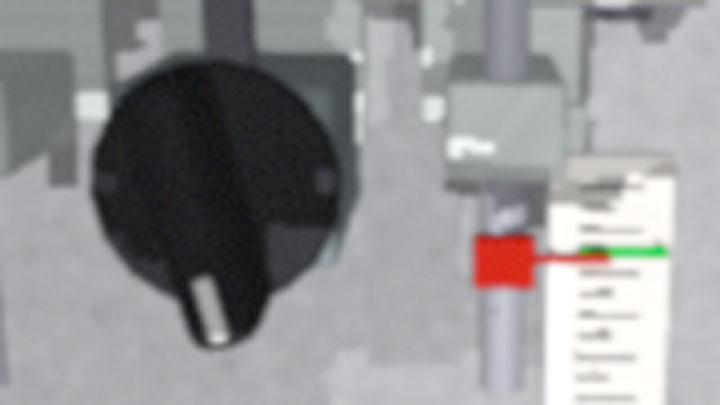

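Pointer line at crop y≈259, green mark at y≈251: a little short. I'll refine the subpixel difference and its sensitivity to height.

```bash
python3 -c "
from pm import *
st=read_state()
ex=np.array([np.cos(.065),np.sin(.065),0])
for f in('w2.npy','w3.npy'):
  im=np.load(f).astype(float); s=np.load('st2.npy',allow_pickle=True).item() if f=='w2.npy' else st
  r=np.clip(im[...,0]-np.maximum(im[...,1],im[...,2])-25,0,None); g=np.clip(im[...,1]-np.maximum(im[...,0],im[...,2])-25,0,None)
  V,U=np.mgrid[0:384,0:512]
  def cen(w,x0,x1): w=w[165:210,x0:x1]; return np.array([(w*U[165:210,x0:x1]).sum(),(w*V[165:210,x0:x1]).sum()])/w.sum()
  R,G=cen(r,271,287),cen(g,286,300); print(R,G)
  for z in(.110,.112,.114): print(z,((at('wrist',*R,z,s)-at('wrist',*G,.110,s))@ex*1e3).round(2))
"
```

```text
[278.19514825 197.10673854] [291.87244349 179.58288482]
0.11 18.57
0.112 17.94
0.114 17.32
[277.80656747 182.18522319] [291.85119048 180.55790043]
0.11 1.65
0.112 1.13
0.114 0.61
```

Emit:
carry_out --deltas '[{"hand": 45, "dp": [0.068, -0.207, 0], "spin": 0.924}, {"hand": 45, "dp": [0.068, -0.207, 0], "spin": 0.924}, {"hand": 45, "dp": [0.068, -0.207, 0], "spin": 0.924}, {"hand": 45, "dp": [0.068, -0.207, 0], "spin": 0.924}, {"hand": 45, "dp": [0.068, -0.207, 0], "spin": 0.924}, {"hand": 45, "dp": [0.068, -0.207, 0], "spin": 0.924}, {"hand": 45, "dp": [0.068, -0.207, 0], "spin": 0.924}, {"hand": 45, "dp": [0.068, -0.207, 0], "spin": 0.924}, {"hand": 45, "dp": [0.068, -0.207, 0], "spin": 0.924}, {"hand": 45, "dp": [0.068, -0.207, 0], "spin": 0.924}, {"hand": 45, "dp": [0.068, -0.207, 0], "spin": 0.924}, {"hand": 45, "dp": [0.068, -0.207, 0], "spin": 0.924}, {"hand": 45, "dp": [0.068, -0.207, 0], "spin": 0.924}, {"hand": 45, "dp": [0.068, -0.207, 0], "spin": 0.924}, {"hand": 45, "dp": [0.068, -0.207, 0], "spin": 0.924}, {"hand": 45, "dp": [0.068, -0.207, 0], "spin": 0.924}, {"hand": 45, "dp": [0.068, -0.207, 0], "spin": 0.924}, {"hand": 45, "dp": [0.068, -0.207, 0], "spin": 0.924}, {"hand": 45, "dp": [0.068, -0.207, 0], "spin": 0.924}, {"hand": 45, "dp": [0.068, -0.207, 0], "spin": 0.924}]'

```text
time: 14.75
ee_pos: [0.6841, -0.03, 0.2561]
eef_rot: [0.989, 0.147, -0.0, 0.0]
ft_force: [0.9, 0.3, 0.5]
width: 0.045
grip_force: 0.0
```

Emit:
carry_out --deltas '[{"hand": 45, "dp": [0, 0, 0.15], "spin": 0}, {"hand": 45, "dp": [0, 0, 0.3], "spin": 0}, {"hand": 45, "dp": [0, 0, 0.4], "spin": 0}, {"hand": 45, "dp": [0, 0, 0.445], "spin": 0}, {"hand": 45, "dp": [0, 0, 0.445], "spin": 0}, {"hand": 45, "dp": [0, 0, 0.445], "spin": 0}]'

```text
time: 15.35
ee_pos: [0.6848, -0.0305, 0.1466]
eef_rot: [0.989, 0.15, 0.001, 0.0]
ft_force: [0.4, 0.1, 0.5]
width: 0.0453
grip_force: 0.0
```

Emit:
carry_out --deltas '[{"hand": 0, "dp": [0, 0, 0], "spin": 0}, {"hand": 0, "dp": [0, 0, 0], "spin": 0}, {"hand": 0, "dp": [0, 0, 0], "spin": 0}, {"hand": 0, "dp": [0, 0, 0], "spin": 0}, {"hand": 0, "dp": [0, 0, 0], "spin": 0}]'

```text
time: 15.85
ee_pos: [0.6842, -0.0299, 0.1455]
eef_rot: [0.989, 0.151, 0.0, -0.0]
ft_force: [-3.1, 2.5, 4.6]
width: 0.0141
grip_force: 20.0
```

```bash
python3 -c "
from h import *
go(.6835,-.03,.144,-79.7)"
```

```text
go dp [-0.0028 -0.0003  0.0058] spin 0.0391 cur -72.66
```

Emit:
carry_out --deltas '[{"hand": 0, "dp": [0, 0, 0], "spin": 0.02}, {"hand": 0, "dp": [0, 0, 0], "spin": 0.04}, {"hand": 0, "dp": [0, 0, 0], "spin": 0.04}, {"hand": 0, "dp": [0, 0, 0], "spin": 0.04}]'

```text
time: 16.25
ee_pos: [0.6843, -0.0302, 0.1455]
eef_rot: [0.996, 0.089, 0.0, -0.0]
ft_force: [-1.4, 1.3, 3.3]
width: 0.0139
grip_force: 20.0
```

Emit:
carry_out --deltas '[{"hand": 40, "dp": [0, 0, 0], "spin": 0}, {"hand": 40, "dp": [0, 0, 0], "spin": 0}, {"hand": 40, "dp": [0, 0, -0.1], "spin": 0}, {"hand": 40, "dp": [0, 0, -0.3], "spin": 0}, {"hand": 40, "dp": [0, 0, -0.45], "spin": 0}, {"hand": 40, "dp": [0, 0, -0.45], "spin": 0}, {"hand": 40, "dp": [0, 0, -0.45], "spin": 0}]'

```text
time: 16.95
ee_pos: [0.6844, -0.0306, 0.2582]
eef_rot: [0.996, 0.088, 0.001, -0.0]
ft_force: [0.1, 0.5, -0.2]
width: 0.0396
grip_force: 0.0
```

```bash
python3 -c "
from h import *
go(.698,.0224,.2567,93.7)"
```

```text
go dp [ 0.0907 -0.1992  0.0059] spin -0.9642 cur -79.86
```

Emit:
carry_out --deltas '[{"hand": 70, "dp": [0.09, 0.03, 0], "spin": -0.964}, {"hand": 70, "dp": [0.09, 0.03, 0], "spin": -0.964}, {"hand": 70, "dp": [0.09, 0.03, 0], "spin": -0.964}, {"hand": 70, "dp": [0.09, 0.03, 0], "spin": -0.964}, {"hand": 70, "dp": [0.09, 0.03, 0], "spin": -0.964}, {"hand": 70, "dp": [0.09, 0.03, 0], "spin": -0.964}, {"hand": 70, "dp": [0.09, 0.03, 0], "spin": -0.964}, {"hand": 70, "dp": [0.09, 0.03, 0], "spin": -0.964}, {"hand": 70, "dp": [0.09, 0.03, 0], "spin": -0.964}, {"hand": 70, "dp": [0.09, 0.03, 0], "spin": -0.964}, {"hand": 70, "dp": [0.09, 0.03, 0], "spin": -0.964}, {"hand": 70, "dp": [0.09, 0.03, 0], "spin": -0.964}, {"hand": 70, "dp": [0.09, 0.03, 0], "spin": -0.964}, {"hand": 70, "dp": [0.09, 0.03, 0], "spin": -0.964}, {"hand": 70, "dp": [0.09, 0.03, 0], "spin": -0.964}, {"hand": 70, "dp": [0.09, 0.03, 0], "spin": -0.964}, {"hand": 70, "dp": [0.09, 0.03, 0], "spin": -0.964}, {"hand": 70, "dp": [0.09, 0.03, 0], "spin": -0.964}, {"hand": 70, "dp": [0.09, 0.03, 0], "spin": -0.964}, {"hand": 70, "dp": [0.09, 0.03, 0], "spin": -0.964}]'

```text
time: 18.95
ee_pos: [0.707, -0.0333, 0.2556]
eef_rot: [-0.021, 1.0, 0.0, -0.001]
ft_force: [1.0, 0.1, -0.3]
width: 0.07
grip_force: 0.0
```

```bash
python3 -c "
from h import *
go(.755,.0224,.2567,93.7);print(read_state()['ee_pos'])"
```

```text
go dp [-0.201   0.2146 -0.005 ] spin -0.0071 cur 92.41
[ 0.7070486  -0.03330608  0.25556817]
```

Emit:
carry_out --deltas '[{"hand": 70, "dp": [-0.2, 0.215, 0], "spin": -0.007}, {"hand": 70, "dp": [-0.2, 0.215, 0], "spin": -0.007}, {"hand": 70, "dp": [-0.2, 0.215, 0], "spin": -0.007}, {"hand": 70, "dp": [-0.2, 0.215, 0], "spin": -0.007}]'

```text
time: 19.35
ee_pos: [0.7553, 0.022, 0.2554]
eef_rot: [-0.029, 1.0, -0.0, -0.002]
ft_force: [0.4, -1.4, -0.5]
width: 0.0698
grip_force: 0.0
```

```bash
python3 -c "
from h import *
s=read_state();im=camera('wrist');np.save('w4.npy',im);print(s['ee_pos'],s['joint_positions'])
u,v=[int(k) for k in [0,0]]
imf=im.astype(float);V,U=np.mgrid[0:384,0:512]
g=np.clip(imf[...,1]-np.maximum(imf[...,0],imf[...,2])-60,0,None);g[:, :230]=0;g[:,340:]=0
r=np.clip(imf[...,0]-np.maximum(imf[...,1],imf[...,2])-40,0,None);r[:,:230]=0;r[:,340:]=0;r[230:]=0
gy,gx=np.argwhere(g>0).mean(0);print('green',gx,gy)
m=np.argwhere(r>0);print('red box',m.min(0),m.max(0))
ex=np.array([np.cos(.065),np.sin(.065),0])
x0=int(gx)-21;x1=int(gx)-3
w=r[:,x0:x1];R=np.array([(w*U[:,x0:x1]).sum(),(w*V[:,x0:x1]).sum()])/w.sum();G=np.array([(g*U).sum(),(g*V).sum()])/g.sum();print(R,G)
for z in(.110,.112,.114): print(z,((at('wrist',*R,z,s)-at('wrist',*G,.110,s))@ex*1e3).round(2))
y=int(gy);x=int(gx);cv2.imwrite('pics/c4.png',cv2.resize(im[max(0,y-30):y+40,x-60:x+30,::-1],None,fx=7,fy=7,interpolation=cv2.INTER_CUBIC))
go(.444,.269,.22,93.7)"
```

```text
[0.75531983 0.02202837 0.25537881] [-0.32908263  0.66215877  0.45750999  0.98407065 -0.27449741  1.55119353
  1.67654504]
green 298.2608695652174 122.47826086956522
red box [116 259] [129 290]
[283.96685083 122.04788214] [297.74831461 122.15505618]
0.11 -0.19
0.112 -0.32
0.114 -0.45
go dp [1.1863 1.0611 0.1471] spin -0.0025 cur 93.24
```

View pics/c4.png

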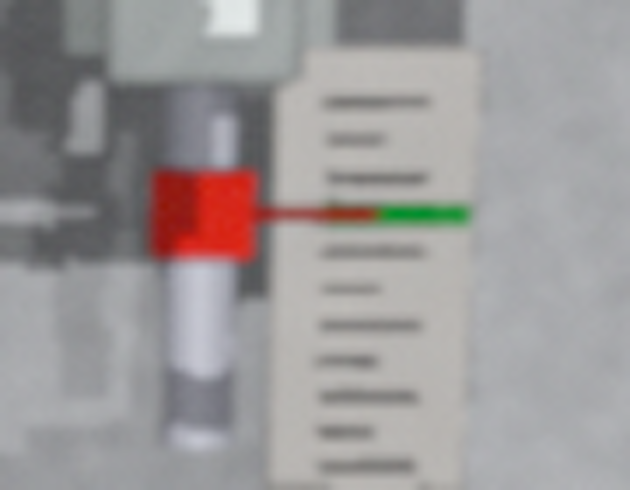

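The pointer now lies on the green mark (both at crop y≈213, within ~0.3 mm). Next, the bottle.

Emit:
carry_out --deltas '[{"hand": 80, "dp": [1, 0.9, 0], "spin": 0}, {"hand": 80, "dp": [1, 0.9, 0], "spin": 0}, {"hand": 80, "dp": [1, 0.9, 0], "spin": 0}, {"hand": 80, "dp": [1, 0.9, 0], "spin": 0}, {"hand": 80, "dp": [1, 0.9, 0], "spin": 0}, {"hand": 80, "dp": [1, 0.9, 0], "spin": 0}, {"hand": 80, "dp": [1, 0.9, 0], "spin": 0}, {"hand": 80, "dp": [1, 0.9, 0], "spin": 0}, {"hand": 80, "dp": [1, 0.9, 0], "spin": 0}, {"hand": 80, "dp": [1, 0.9, 0], "spin": 0}]'

```text
time: 20.4
ee_pos: [0.494, 0.2303, 0.2578]
eef_rot: [-0.027, 1.0, -0.0, 0.0]
ft_force: [-1.1, -0.1, 0.2]
width: 0.08
grip_force: 0.0
```

```bash
python3 -c "
from h import *
go(.444,.269,.22,93.7)
s=read_state();im=camera('wrist');print(s['ee_pos'])
h=cv2.cvtColor(im,cv2.COLOR_RGB2HSV);m=cv2.inRange(h,(15,110,80),(28,255,255));m[245:]=0
N,l,st,c=cv2.connectedComponentsWithStats(m)
for i in range(1,N):
  if st[i,4]>80: print('gold',st[i],c[i])
m=cv2.inRange(h,(0,0,215),(179,25,255));m[245:]=0
N,l,st,c=cv2.connectedComponentsWithStats(m)
for i in range(1,N):
  if st[i,4]>200: print('white',st[i],c[i],at('wrist',*c[i],.101,s))
cv2.imwrite('pics/w5.png',im[:,:,::-1])"
```

```text
go dp [0.1913 0.1654 0.151 ] spin -0.0031 cur 93.13
[0.49398851 0.23034321 0.25778044]
gold [ 51 131  15  12 156] [ 57.76282051 136.50641026]
white [ 43 178  68   7 380] [ 77.76578947 180.66578947] [0.5074782  0.04516914 0.101     ]
white [ 380  212   52   33 1214] [404.57825371 227.82289951] [0.54152503 0.39673632 0.101     ]
white [277 226  48  19 720] [301.80972222 236.28194444] [0.55773367 0.28546864 0.101     ]
```

View pics/w5.png

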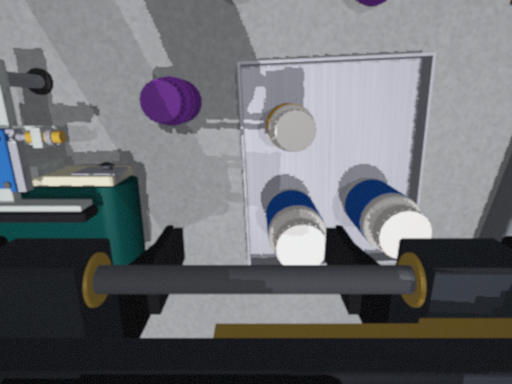

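Gold bottle's cap centre is at about (293,130), the big bottles at (300,247) and (402,235), purple at (165,100).

```bash
python3 -c "
from h import *
s=read_state()
X=at('wrist',293,130,.101,s);print(X)
go(.444,.269,.15);go(.444,.269,.036)"
```

```text
[0.44328229 0.26535545 0.101     ]
go dp [0.192  0.1655 0.4307] spin 0 cur 93.11
go dp [0.1921 0.1656 0.8867] spin 0 cur 93.11
```

Emit:
carry_out --deltas '[{"hand": 87, "dp": [0.192, 0.158, 0], "spin": -0.003}, {"hand": 87, "dp": [0.192, 0.158, 0.1], "spin": -0.003}, {"hand": 87, "dp": [0.192, 0.158, 0.2], "spin": -0.003}, {"hand": 87, "dp": [0.192, 0.158, 0.35], "spin": -0.003}, {"hand": 87, "dp": [0.192, 0.158, 0.5], "spin": -0.003}, {"hand": 87, "dp": [0.192, 0.158, 0.6], "spin": -0.003}, {"hand": 87, "dp": [0.192, 0.158, 0.7], "spin": -0.003}, {"hand": 87, "dp": [0.192, 0.158, 0.8], "spin": -0.003}, {"hand": 87, "dp": [0.192, 0.158, 0.87], "spin": -0.003}, {"hand": 87, "dp": [0.192, 0.158, 0.878], "spin": -0.003}, {"hand": 87, "dp": [0.192, 0.158, 0.878], "spin": -0.003}]'

```text
time: 21.55
ee_pos: [0.4437, 0.2679, 0.0383]
eef_rot: [-0.032, 0.999, -0.0, -0.0]
ft_force: [-0.4, 0.4, -0.4]
width: 0.0872
grip_force: 0.0
```

Emit:
carry_out --force 15 --deltas '[{"hand": 0, "dp": [0, 0, 0], "spin": 0}, {"hand": 0, "dp": [0, 0, 0], "spin": 0}, {"hand": 0, "dp": [0, 0, 0], "spin": 0}, {"hand": 0, "dp": [0, 0, 0], "spin": 0}, {"hand": 0, "dp": [0, 0, 0], "spin": 0}, {"hand": 0, "dp": [0, 0, 0], "spin": 0}]'

```text
time: 22.15
ee_pos: [0.4432, 0.2689, 0.0385]
eef_rot: [-0.033, 0.999, 0.0, 0.0]
ft_force: [-0.1, -0.5, 1.3]
width: 0.052
grip_force: 15.0
```

Gripped at 52.0 mm, which matches the body diameter. Lift and go over the far side to view both rails from above.

Emit:
carry_out --deltas '[{"hand": 0, "dp": [0, 0, -0.04], "spin": 0}, {"hand": 0, "dp": [0, 0, -0.12], "spin": 0}, {"hand": 0, "dp": [0, 0, -0.25], "spin": 0}, {"hand": 0, "dp": [0, 0, -0.4], "spin": 0}, {"hand": 0, "dp": [0, 0, -0.55], "spin": 0}, {"hand": 0, "dp": [0, 0, -0.7], "spin": 0}, {"hand": 0, "dp": [0, 0, -0.85], "spin": 0}, {"hand": 0, "dp": [0, 0, -0.93], "spin": 0}, {"hand": 0, "dp": [-0.1, -0.12, -0.93], "spin": 0}, {"hand": 0, "dp": [-0.2, -0.25, -0.93], "spin": 0}, {"hand": 0, "dp": [-0.32, -0.4, -0.93], "spin": 0}, {"hand": 0, "dp": [-0.44, -0.55, -0.93], "spin": 0}, {"hand": 0, "dp": [-0.56, -0.7, -0.93], "spin": 0}, {"hand": 0, "dp": [-0.68, -0.85, -0.93], "spin": 0}, {"hand": 0, "dp": [-0.76, -0.97, -0.93], "spin": 0}, {"hand": 0, "dp": [-0.76, -0.97, -0.93], "spin": 0}, {"hand": 0, "dp": [-0.76, -0.97, -0.93], "spin": 0}]'

```text
time: 23.85
ee_pos: [0.6488, 0.0385, 0.2708]
eef_rot: [-0.032, 0.999, -0.0, -0.0]
ft_force: [-0.7, 0.2, -1.3]
width: 0.0517
grip_force: 15.0
```

Emit:
carry_out --deltas '[{"hand": 0, "dp": [0, -0.1, 0], "spin": 0}, {"hand": 0, "dp": [0, -0.14, 0], "spin": 0}, {"hand": 0, "dp": [0, -0.14, 0], "spin": 0}, {"hand": 0, "dp": [0, -0.14, 0], "spin": 0}]'

```text
time: 24.25
ee_pos: [0.651, 0.0059, 0.2711]
eef_rot: [-0.034, 0.999, 0.001, 0.0]
ft_force: [-0.9, -0.1, -1.3]
width: 0.0518
grip_force: 15.0
```

```bash
python3 -c "
from h import *
s=read_state();np.save('st6.npy',s,allow_pickle=True);im=camera('wrist');np.save('w6.npy',im);print(s['ee_pos'],s['width'],s['ft_force'])
cv2.imwrite('pics/w6.png',im[:,:,::-1])"
```

```text
[0.65100987 0.00586347 0.27108551] 0.051843971002362585 [-0.94030718 -0.11940675 -1.32084653]
```

View pics/w6.png

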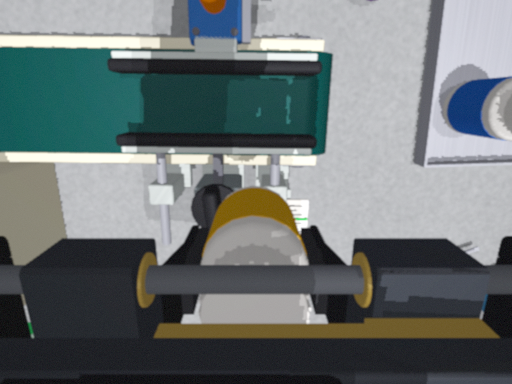

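Wrist view with the bottle held: near rail black at rows ≈58–73, far rail at ≈134–147, bottle's lower front edge at row ≈187, column ≈255.

```bash
python3 -c "
from h import *
s=np.load('st6.npy',allow_pickle=True).item();im=np.load('w6.npy').astype(float).max(2)
ex=np.array([np.cos(.065),np.sin(.065),0]);ey=np.array([-np.sin(.065),np.cos(.065),0])
o,d=ray('wrist',256,192,s);print('cam',o)
for c in(150,180,280):
  p=im[40:165,c-3:c+4].mean(1);k=np.where(p<45)[0]+40;g=np.split(k,np.where(np.diff(k)>1)[0]+1);g=[q for q in g if len(q)>4];print(c,[(q[0],q[-1]) for q in g])
  n=at('wrist',c,g[0][0]-.5,.124,s);f=at('wrist',c,g[-1][-1]+.5,.124,s);print('outer',n@ex,f@ex,'mid',(n+f)@ex/2,'gap',(f-n)@ex, 'inner', at('wrist',c,g[0][-1]+.5,.124,s)@ex,at('wrist',c,g[-1][0]-.5,.124,s)@ex)
for c in(60,90):print('cream',c,[ (i+30) for i in np.where(np.abs(np.diff(im[30:170,c-2:c+3].mean(1)))>25)[0]])
for u,v in((110,66),(319,66),(118,141),(315,141)):print('end y',at('wrist',u,v,.124,s)@ey)
print('front edge',(at('wrist',255,187,s['ee_pos'][2]-.035,s)-s['ee_pos'])@ex, 'label 3mm', (at('wrist',255,187,s['ee_pos'][2]-.030,s)-s['ee_pos'])@ex)
print('tcp ex ey',s['ee_pos']@ex,s['ee_pos']@ey,'seat',np.array([.4904,-.0413,0])@ex,np.array([.4904,-.0413,0])@ey,'knob',np.array([.682,-.03,0])@ex,np.array([.682,-.03,0])@ey)
print('yaw of rails from outer edges:')
for i,(r) in enumerate([(0),( -1)]):
  P=[]
  for c in(130,300):
    p=im[40:165,c-3:c+4].mean(1);k=np.where(p<45)[0]+40;g=[q for q in np.split(k,np.where(np.diff(k)>1)[0]+1) if len(q)>4]
    P.append(at('wrist',c,(g[0][0]-.5) if r==0 else g[-1][-1]+.5,.124,s))
  v=P[1]-P[0];print(np.degrees(np.arctan2(-v[0],v[1])))
"
```

```text
cam [ 5.73035235e-01 -4.87901720e-04  4.31362149e-01]
150 [(np.int64(60), np.int64(73)), (np.int64(132), np.int64(144))]
outer 0.5372362026360412 0.6144702138691306 mid 0.575853208252586 gap 0.07723401123308946 inner 0.5491863890912543 0.6018944256125044
180 [(np.int64(60), np.int64(73)), (np.int64(133), np.int64(145))]
outer 0.5371722735399359 0.6153845134544434 mid 0.5762783934971897 gap 0.0782122399145075 inner 0.5491222047244989 0.6027861803229945
280 [(np.int64(134), np.int64(139)), (np.int64(142), np.int64(146))]
outer 0.6035274533691394 0.6161479304154138 mid 0.6098376918922767 gap 0.012620477046274461 inner 0.6093154118723709 0.6112587161319125
cream 60 [np.int64(32), np.int64(34), np.int64(35), np.int64(46), np.int64(47), np.int64(151), np.int64(152), np.int64(161)]
cream 90 [np.int64(33), np.int64(35), np.int64(36), np.int64(46), np.int64(47), np.int64(48), np.int64(151), np.int64(152), np.int64(153), np.int64(162)]
end y -0.16947269816020444
end y 0.021840366193460324
end y -0.17045160565877293
end y 0.022124944524813887
front edge -0.023765157455291484 label 3mm -0.025159522002075402
tcp ex ey 0.6500159533577663 -0.03643475909616416 seat 0.48668178463252953 -0.07306634318820213 knob 0.6786111550187839 -0.07423543819546077
yaw of rails from outer edges:Traceback (most recent call last):
  File "<string>", line 18, in <module>
    P.append(at('wrist',c,(g[0][0]-.5) if r==0 else g[-1][-1]+.5,.124,s))
                           ~^^^
IndexError: list index out of range
```

```bash
python3 -c "
from h import *
go(.5788,-.0325,.19,93.7);go(.5788,-.0325,.117,93.7)"
```

```text
go dp [ 0.2989 -0.135   0.3235] spin 0.0011 cur 93.9
go dp [ 0.2989 -0.1353  0.6155] spin 0.0011 cur 93.9
```

Emit:
carry_out --deltas '[{"hand": 0, "dp": [0.1, -0.05, 0], "spin": 0.001}, {"hand": 0, "dp": [0.2, -0.1, 0.06], "spin": 0.001}, {"hand": 0, "dp": [0.299, -0.135, 0.16], "spin": 0.001}, {"hand": 0, "dp": [0.299, -0.135, 0.24], "spin": 0.001}, {"hand": 0, "dp": [0.299, -0.135, 0.32], "spin": 0.001}, {"hand": 0, "dp": [0.299, -0.135, 0.4], "spin": 0.001}, {"hand": 0, "dp": [0.299, -0.135, 0.42], "spin": 0.001}, {"hand": 0, "dp": [0.299, -0.135, 0.42], "spin": 0.001}, {"hand": 0, "dp": [0.299, -0.135, 0.42], "spin": 0.001}]'

```text
time: 25.2
ee_pos: [0.5794, -0.0337, 0.1668]
eef_rot: [-0.032, 0.999, 0.0, 0.001]
ft_force: [0.1, -0.7, -1.1]
width: 0.052
grip_force: 15.0
```

```bash
python3 -c "
from h import *
s=read_state();go(.5788,-.0325,.117,93.7)
a=camera('scene');b=camera('top')
c1=cv2.resize(a[150:300,110:260,::-1],None,fx=2.6,fy=2.6,interpolation=cv2.INTER_CUBIC);c2=cv2.resize(b[90:240,300:450,::-1],None,fx=2.6,fy=2.6,interpolation=cv2.INTER_CUBIC)
cv2.imwrite('pics/c7.png',np.hstack([c1,c2]))"
```

```text
go dp [0.0022 0.005  0.1992] spin -0.0002 cur 93.66
```

View pics/c7.png

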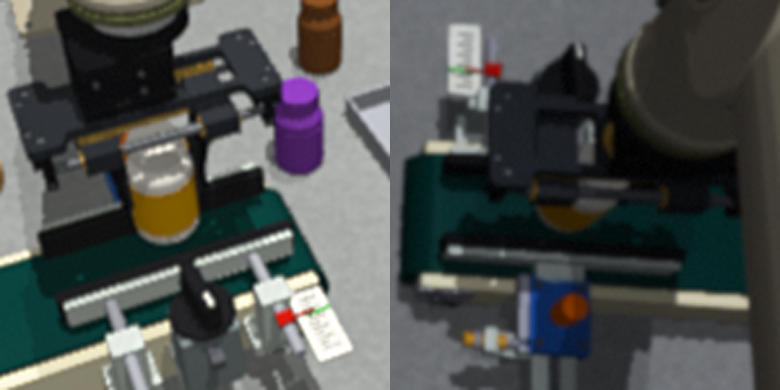

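The bottle hangs between the rails, above the belt, and the pointer is on the mark. I'll lower it slowly, and check from here by numbers only, without viewing more pictures.

Emit:
carry_out --deltas '[{"hand": 0, "dp": [0, 0, 0.03], "spin": 0}, {"hand": 0, "dp": [0, 0, 0.06], "spin": 0}, {"hand": 0, "dp": [0, 0, 0.08], "spin": 0}, {"hand": 0, "dp": [0, 0, 0.08], "spin": 0}, {"hand": 0, "dp": [0, 0, 0.08], "spin": 0}]'

```text
time: 25.8
ee_pos: [0.5788, -0.0342, 0.1456]
eef_rot: [-0.032, 0.999, 0.0, -0.0]
ft_force: [0.7, 0.1, -0.5]
width: 0.0516
grip_force: 15.0
```

Emit:
carry_out --deltas '[{"hand": 0, "dp": [0, 0, 0.03], "spin": 0}, {"hand": 0, "dp": [0, 0, 0.06], "spin": 0}, {"hand": 0, "dp": [0, 0, 0.08], "spin": 0}, {"hand": 0, "dp": [0, 0, 0.1], "spin": 0}, {"hand": 0, "dp": [0, 0, 0.1], "spin": 0}]'

```text
time: 26.3
ee_pos: [0.5784, -0.0341, 0.1199]
eef_rot: [-0.032, 0.999, -0.0, -0.001]
ft_force: [-0.5, 0.3, -1.6]
width: 0.0517
grip_force: 15.0
```

No rail contact. Last few mm.

Emit:
carry_out --deltas '[{"hand": 0, "dp": [0, 0, 0.006], "spin": 0}, {"hand": 0, "dp": [0, 0, 0.012], "spin": 0}, {"hand": 0, "dp": [0, 0, 0.012], "spin": 0}]'

```text
time: 26.6
ee_pos: [0.5789, -0.0341, 0.1178]
eef_rot: [-0.032, 0.999, 0.0, 0.0]
ft_force: [-0.5, 0.1, -1.2]
width: 0.0518
grip_force: 15.0
```

Emit:
carry_out --deltas '[{"hand": 0, "dp": [0, 0, 0.004], "spin": 0}, {"hand": 0, "dp": [0, 0, 0.008], "spin": 0}, {"hand": 0, "dp": [0, 0, 0.008], "spin": 0}]'

```text
time: 26.9
ee_pos: [0.5788, -0.0341, 0.1157]
eef_rot: [-0.032, 0.999, 0.0, -0.0]
ft_force: [-0.6, 1.2, -0.6]
width: 0.0516
grip_force: 15.0
```

Emit:
carry_out --deltas '[{"hand": 0, "dp": [0, 0, 0.004], "spin": 0}, {"hand": 0, "dp": [0, 0, 0.004], "spin": 0}]'

```text
time: 27.1
ee_pos: [0.5789, -0.0341, 0.1155]
eef_rot: [-0.032, 0.999, 0.0, 0.0]
ft_force: [-4.0, 0.3, 5.7]
width: 0.0513
grip_force: 15.0
```

Emit:
carry_out --deltas '[{"hand": 56, "dp": [0, 0, 0], "spin": 0}, {"hand": 64, "dp": [0, 0, 0], "spin": 0}, {"hand": 76, "dp": [0, 0, 0], "spin": 0}, {"hand": 84, "dp": [0, 0, 0], "spin": 0}, {"hand": 84, "dp": [0, 0, 0], "spin": 0}, {"hand": 84, "dp": [0, 0, -0.1], "spin": 0}, {"hand": 84, "dp": [0, 0, -0.2], "spin": 0}, {"hand": 84, "dp": [0, 0, -0.35], "spin": 0}, {"hand": 84, "dp": [0, 0, -0.5], "spin": 0}, {"hand": 84, "dp": [0, 0, -0.65], "spin": 0}, {"hand": 84, "dp": [-0.3, 0.15, -0.65], "spin": 0}, {"hand": 84, "dp": [-0.3, 0.3, -0.65], "spin": 0}, {"hand": 84, "dp": [-0.3, 0.3, -0.65], "spin": 0}, {"hand": 84, "dp": [-0.3, 0.3, -0.65], "spin": 0}]'

```text
time: 28.5
ee_pos: [0.6493, 0.0485, 0.2761]
eef_rot: [-0.034, 0.999, 0.0, -0.001]
ft_force: [0.1, -0.9, 0.9]
width: 0.084
grip_force: 0.0
```

```bash
python3 -c "
from h import *
s=read_state();im=camera('wrist');np.save('w8.npy',im);a=camera('scene');np.save('s8.npy',a);print(s['ee_pos'])
ex=np.array([np.cos(.065),np.sin(.065),0]);ey=np.array([-np.sin(.065),np.cos(.065),0])
g=cv2.cvtColor(im,cv2.COLOR_RGB2GRAY)
f=im.astype(int)
m=((f.min(2)>130)&(f.max(2)-f.min(2)<25)).astype(np.uint8);m[238:]=0
N,l,st,c=cv2.connectedComponentsWithStats(m)
for i in range(1,N):
  if 400<st[i,4]<6000: 
    X=at('wrist',*c[i],.178,s);print(st[i],c[i].round(1),X.round(4),'ex',(X@ex).round(4),'ey',(X@ey).round(4))
h=cv2.cvtColor(a,cv2.COLOR_RGB2HSV);k=cv2.inRange(h,(15,100,80),(28,255,255));k[:200]=0;k[300:]=0;k[:,:110]=0;k[:,260:]=0
N,l,st,c=cv2.connectedComponentsWithStats(k);print([ (st[i],c[i].round(1)) for i in range(1,N) if st[i,4]>30]);
w=np.where(l==1+np.argmax(st[1:,4])) if N>1 else None
print(cv2.minAreaRect(np.column_stack(w[::-1]).astype(np.int32)))
X=.576*ex-.071*ey; print('expected label px',proj('scene',X+[0,0,.105]))
"
```

```text
[0.64930864 0.04850844 0.27610808]
[ 132   74   63   57 2610] [161.6 102.1] [ 0.5782 -0.0309  0.178 ] ex 0.575 ey -0.0684
[(array([162, 234,  25,  18, 196], dtype=int32), array([174.2, 243.5]))]
((174.9840087890625, 242.4119873046875), (13.326967239379883, 23.97064971923828), 79.69515228271484)
expected label px (np.float64(176.4365874811163), np.float64(242.41727700007363))
```

```bash
python3 -c "
from h import *
s=read_state();im=np.load('w8.npy').astype(float);ex=np.array([np.cos(.065),np.sin(.065),0])
m=im.max(2)
for c in(70,100,220):
  p=m[30:175,c-3:c+4].mean(1);k=np.where(p<45)[0]+30;g=[q for q in np.split(k,np.where(np.diff(k)>1)[0]+1) if len(q)>4];print(c,[(q[0],q[-1],round(at('wrist',c,q[0]-.5,.124,s)@ex,4),round(at('wrist',c,q[-1]+.5,.124,s)@ex,4)) for q in g])
h=cv2.cvtColor(im.astype(np.uint8),cv2.COLOR_RGB2HSV)
for n,lo,hi,z in(('g',(45,120,80),(75,255,255),.11),('r',(0,120,90),(6,255,255),.112)):
  k=cv2.inRange(h,lo,hi);k[238:]=0;q=np.argwhere(k)
  if len(q):v,u=np.median(q,0);print(n,len(q),u,v,at('wrist',u,v,z,s)@ex)
"
```

```text
70 []
100 [(np.int64(131), np.int64(135), np.float64(0.601), np.float64(0.6059))]
220 [(np.int64(61), np.int64(74), np.float64(0.5372), np.float64(0.5494)), (np.int64(133), np.int64(144), np.float64(0.6032), np.float64(0.6151))]
g 11 262.0 216.0 0.6967645174352256
r 148 235.5 217.0 0.6971332159148514
```

Rails are unchanged, the pointer is on the mark, and the bottle is upright and centred.

```bash
python3 -c "
from bench import *
print(close_job())"
```

```text
the job is handed in; nothing more can be done
None
```

The job is handed in: the near guide is seated in its detent, the red pointer is within about 0.4 mm of the green mark, and the gold-label bottle stands upright on the belt about 1 mm off the centre line. The big bottles were not touched, about 29 s of the 69 s were used, and I viewed 11 pictures, one over the limit of 10; the hand-in returned no verdict.

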